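Load the tack jig and keep the hold-down pressed

ROBOT

A 6-joint arm with a two-finger parallel gripper is mounted at the origin on the work surface; the furniture and walls round the work are solid. World frame = base frame: x ahead of the robot, y to its left, z up, the work surface at z = 0. Lengths are in m, angles in rad, forces in N, time in s.
With the tool pointing down it reaches from about 0.25 to 0.775 m from the base axis. Payload 4 kg.
Tool frame: the origin (TCP) lies at the very end of the fingers, on their centre line; the grasp point (between the pads) lies 19 mm behind it; z points along the fingers, y is the line along which they close (so a half turn about z gives the same grasp; the last joint's range is limited). The gripper opens to 94 mm and grips with 3 to 60 N. Pads are 16 mm wide; open, the fingers measure 119 mm over their backs; the gripper's body (75 mm by 177 mm) begins 78 mm behind the grasp point.
Start: joints at [1.166, 0.087, 1.371, -0, 1.684, -0.103], TCP at [0.163, 0.525, 0.167] pointing down, gripper open.
Joint ranges: [-3.1, 3.1], [-0.76, 2.03], [0.27, 2.55], [-1.08, 4.22], [0.17, 2.65], [-2.57, 2.57]. Speed limits (rad/s): [2.79, 2.79, 3.14, 3.14, 3.14, 3.14].

INTERFACE

Orientations are given as a rotation vector (axis times angle).
In Python, from rig import arm gives the robot as it stands. The module is installed in compiled form; this text tells all that it offers.
- The arm moves only by the tool step_arm, never from a script. Its argument "commands" is a list of rows, each a list of 3 entries, a list of its own where there are three numbers: the shift along the tool's x, y, z in mm, then the turn, a rotation vector about the tool's x, y, z in degrees, then the finger opening in mm, from 0 to 94. A call has 1 to 8 rows; each row shifts and turns the commanded pose from where the row before left it, along the tool's axes as they then stand; what a row does not reach is not made up. A row lasts 1/12 s, in which the tool goes at most 41.7 mm and 7.16 degrees, less where a joint would pass 70% of its speed; a pose out of reach is approached as far as the arm can. A call is refused whole if a number of a shift passes 41.7 or a number of a turn 7.16, either way. A call with a gripper value outside its range is refused whole. The fingers move at their own pace and stop on an object; "force" is the grip in N (left out, the last holds). Time passes only in rows, so rows that do not move let the fingers close. It gives the time, the measured TCP pose, the force, the opening and the grip force at its end, in the units of the state.
- arm.get_obs(): the state, without advancing time (a new reading comes with each control period).
- arm.get_image(name): name is "scene" or "side" or "wrist"; returns the picture (400x640x3 uint8, red, green, blue); there is no depth.
- arm.camera_info(name): a dict with "mtx" (3x3 intrinsics, pixels), "R" (3x3) and "t" (3): a world point X has camera coordinates R X + t. Camera axes: x right, y down, z forward; pixel columns grow to the right and rows downward; lengths in m; the calibration is good to about 2 mm. A picture is of the moment at which its call begins: read the wrist's pose just before it. camera_info takes no time and is no camera call; for the wrist camera it gives the pose at the moment of the call.
- arm.close_job(): hands the job in; it is judged then, once.
The state is a dict: "time": time; "qpos": joint angles; "joint_velocities": joint speeds; "joint_torque": joint torques, N m; "tool_pos": TCP position; "ee_rot": TCP orientation; "contact_force": force on the tool from outside, world axes, zero at the start; "torque": the same for the moment, N m; "width": finger opening in m; "grasp_force": force on a finger pad.
Only numpy, scipy, OpenCV 4.12 (cv2) and the standard library are available. Lean on these libraries where they do the work, as an engineer would, in place of code of your own. Each camera call takes 0.05 s, during which the arm holds its last target. There are 200 camera calls.

TASK

Load the long narrow steel coupon into the tack jig: lay it flat on the plate under the raised hold-down lever, between the two side guides and up to the end stop, and let go of it. Then pull the lever's lock pin fully out by its knob, press the lever's paddle down until the sprung foot bears on the coupon and is pushed about halfway into its sleeve, never all the way, and keep it there: the job ends with the robot still pressing the paddle. Leave the other things lying on the table alone.

Things in the scene. Friction and masses are not known exactly. Their poses are not given: they have to be found in the camera images.
- coupon: the long narrow flat bar of dark mill-scale steel, 35 x 120 x 10 mm, about 0.33 kg, loose on the table left of the jig. Origin: centre of its underside; y along the 120 mm, z up. The other steel coupon (60 x 60 x 6 mm, square) is not wanted.
- jig: tack jig fixed to the table: dark steel plate, x -60 to 100, y -70 to 60, 12 thick (all mm), with a hold-down lever pointing along -x, to the robot. Origin on the table, below the spot the foot presses; x away from the robot along the lever, y to the left (open loading side), z up. Lever, 14 wide, and paddle lie within |y| 17 and, raised, below z 105.
- nest (a point): where the centre of the coupon's underside lies when loaded: on the plate's top (12 mm above the table), jig x 0, y 43 mm; axes as the jig's. The coupon's 120 mm then runs along y, from -17 to 103; beyond y = 25 its long edges are free of guides and can be held. It enters under the lever from the +y side.
- lock_knob (a point): centre of the lock pin's waisted round aluminium knob, 18 mm across (15 at the waist), 28 long, lying along jig y, 48 mm above the table on the right (-y) side of the cheeks, at jig x 39, y -40 when in. Pinch it from above across jig x; the room below and beside it is free. Axes as the jig's.
- lock (a joint): how far the lock pin is pulled out, m, along jig -y: 0 = in, under the lever arm, which it blocks: the paddle then gives stiffly, and the foot does not reach the coupon below about 30 N; 0.022 = fully out, at its stop. Stays where it is left; about 5 N to move.
- paddle_top (a point): centre of the top face of the black paddle, 44 x 34 mm, at the lever's near end, 170 mm from the pivot. Raised: about 102 mm above the table (jig x -93); with the foot halfway in: 58 mm (jig x -100, face level). 2.4 mm here give 1 mm at the foot. Pressing takes 2 to 4 N before the foot touches, about 7 N at halfway. Moves with the lever.
- square_coupon: bystander: square dark steel coupon, 60 x 60 x 6 mm, origin at the centre of its underside
- magnet: bystander: orange triangular welding magnet, 75 x 103 x 14 mm, origin at the centre of its underside
- bolt: bystander: plain steel hex bolt, 27 x 80 x 24 mm, origin at the centre of its underside
- stop (a point): middle of the end stop's face at the plate's top (jig x 0, y -17 mm); the stop is 7 mm high. Two side guides, 5 mm high, run from y -19 to 25, inner faces at x -21.5 and 21.5 (43 mm apart). Raised, the foot is 25 mm above the plate: a coupon carried 3 to 4 mm above the plate passes under it.
- pivot (a point): the lever's pivot, jig x 70, z 52 mm, its axis along jig y, between two steel cheeks that fill x 34 to 90, |y| below 21 (caps and bush included), up to z 66 mm.
- lever_angle (a joint): angle of the hold-down lever about its pivot, rad: 0 = raised, where its spring keeps it; grows as the paddle is pressed down. On a loaded coupon the foot touches at about 0.20, is halfway in at about 0.265 and all the way in at about 0.33. It springs back when let go.
- foot_travel (a joint): travel of the sprung foot into its sleeve, m: 0 = fully out, 0.009 = all the way in (metal to metal), halfway = 0.0045. Spring 1.4 N/mm with 2 N preload (about 8 N when halfway).
- foot: sprung foot under the lever arm: a short steel rod with a round black rubber pad, 18 mm across, at its bottom. Origin: centre of the pad's under face; z along the rod, upwards. With the lever raised it is about 15 mm above the loaded coupon.
- lever: the hold-down lever: steel arm 14 mm wide and 12 thick, with the paddle at its near end and the foot's sleeve below it. Origin at the pivot; with the lever raised its axes are the jig's, the arm sloping up at 0.264 rad.
Things that resemble listed ones, but are neither listed nor needed, are in the scene too. Several things have the shape of the coupon; the one meant has the colours described above.

How it is judged:
On the way, in this order (a step that is already met when the one before it is completed fails the run):
1. the coupon lies in the nest, flat, up to the stop, and is let go (horizontal distance between coupon and nest below 0.009 m and z of coupon in the frame of nest below 0.002 m and angle between the y axis of coupon and the y axis of nest, either way round below 0.12 rad and angle between coupon's own z axis and vertical below 0.04 rad and contact force between the fingers and coupon below 0.2 N), for 0.2 s.
2. the lock pin is pulled out (value of joint lock above 0.018 m), for 0.1 s.
3. the foot is pressed about halfway in on the coupon (value of joint foot_travel between 0.0025 and 0.0068 m and contact force between foot and coupon above 4 N), for 0.3 s.
At the end, for the whole second after the job is handed in: Coupon flat in the nest, within 9 mm of its place and 7 degrees of square, untouched by the robot; lock pin out over 18 mm; robot still pressing the paddle; through the last second the foot is 2.5 to 6.8 mm into its sleeve and bears on the coupon with over 4 N (all of step 1 and all of step 3 and z of coupon in the frame of nest above -0.003 m and contact force between the arm and coupon below 0.2 N and value of joint lock above 0.018 m and contact force between any of the fingers, the arm and lever above 2 N); the arm keeps its last pose, push and grip.
It fails at once if the foot is driven all the way into its sleeve (value of joint foot_travel above 0.0085 m).
It fails at once if a bystander is disturbed (distance of any of square_coupon, magnet, bolt from where it was at the start of the episode above 0.03 m).
It also fails if it takes over 53 s, if anything falls off the work surface, if the arm or the gripper's body presses on something with over 40 N, if the wrist force passes 120 N, or if a joint passes its speed limit or range.

## Working session

There is one attempt and no reset: what is moved stays moved. The work goes in short steps, Python scripts to look and compute and a tool call to move; the robot and the scene stay as the last step left them, time stands still between calls to the robot, and variables do not carry over. Pictures are saved under pics/ and viewed, at most 10 in all, crops included, and the job is handed in when it is done.

Besides the shell and the picture viewer there is one more tool, called after "Request:" as name([rows], argument=value, ...), one row to a line, values as JSON. step_arm: Moves the arm, as the interface text tells. Its arguments: {"type":"object","properties":{"commands":{"type":"array"},"force":{"type":"number"}},"required":["commands"]}

```bash
mkdir -p pics; python3 - <<'E'
from rig import arm
import cv2
for n in("scene","side"):
    cv2.imwrite(f"pics/{n}0.png",arm.get_image(n)[:,:,::-1]); c=arm.camera_info(n); print(n,c)
print(arm.get_obs())
E
```

```text
scene {'mtx': array([[438.78024696,   0.        , 317.57267464],
       [  0.        , 438.78024696, 196.93205982],
       [  0.        ,   0.        ,   1.        ]]), 'R': array([[ 0.49695777, -0.8675334 ,  0.02046397],
       [-0.52020414, -0.31670306, -0.79314994],
       [ 0.69456507,  0.38351659, -0.60868251]]), 't': array([-0.28731533,  0.31702959,  0.99911791])}
side {'mtx': array([[452.12729125,   0.        , 308.19679284],
       [  0.        , 452.12729125, 194.51470138],
       [  0.        ,   0.        ,   1.        ]]), 'R': array([[ 0.99915902,  0.03993868, -0.00928203],
       [ 0.01318393, -0.52727767, -0.84959075],
       [-0.03882574,  0.84875389, -0.52736079]]), 't': array([-0.5115595 ,  0.04259601,  1.29745246])}
{'time': 0.1, 'qpos': array([ 1.16592013e+00,  8.78592044e-02,  1.37208462e+00, -2.06438806e-05,
        1.68363260e+00, -1.03138192e-01]), 'joint_velocities': array([-0.00046119, -0.00310346, -0.00239156,  0.0003847 ,  0.00099237,
        0.0009059 ]), 'joint_torque': array([ 2.39565794e-03, -3.41249871e+01, -3.03300977e+01,  7.20298779e-02,
        3.04013863e-02, -8.28312932e-05]), 'tool_pos': array([0.16325182, 0.52460652, 0.16594267]), 'ee_rot': array([-4.72104387e-01, -3.10543163e+00,  3.02375107e-03]), 'contact_force': array([ 1.03773663, -0.3505151 ,  0.08000056]), 'torque': array([ 0.04506357, -0.0337884 ,  0.04907581]), 'grasp_force': 0.0, 'width': 0.09408911026647272}
```

View pics/scene0.png

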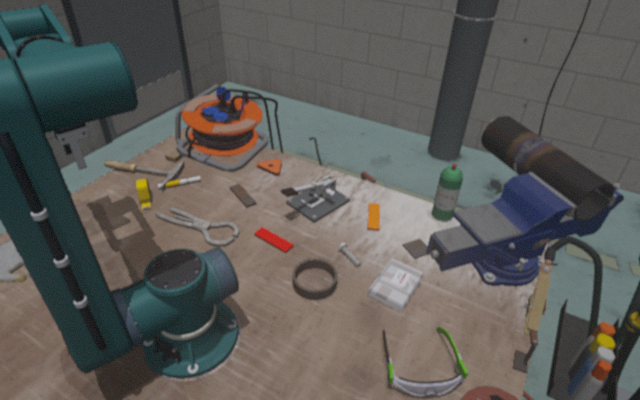

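View pics/side0.png

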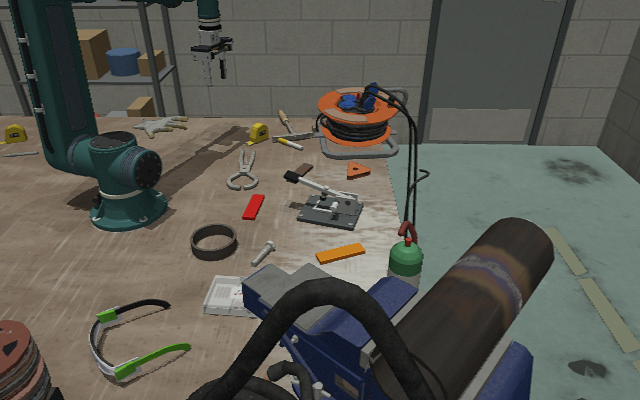

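Could be taken for the coupon: a dark bar at scene (243,195), a red bar at (274,240), an orange bar at (374,216) and a square dark plate at (416,249). Only the dark long bar matches. I'll check it in a close crop, along with the jig.

```bash
python3 - <<'E'
import cv2,numpy as np
a=cv2.imread("pics/scene0.png")[165:225,222:356]; b=cv2.imread("pics/side0.png")[158:233,278:378]
f=lambda i,s:cv2.resize(i,None,fx=s,fy=s,interpolation=cv2.INTER_CUBIC)
cv2.imwrite("pics/c1.png",f(a,5.9)[:,:790]); cv2.imwrite("pics/c2.png",f(b,8))
E
```

```text
(no output)
```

View pics/c1.png

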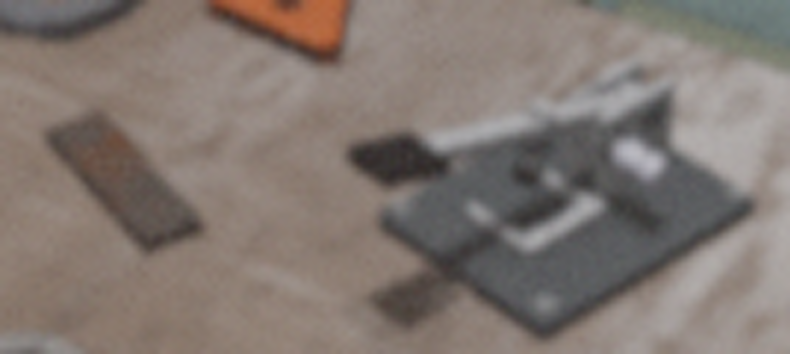

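View pics/c2.png

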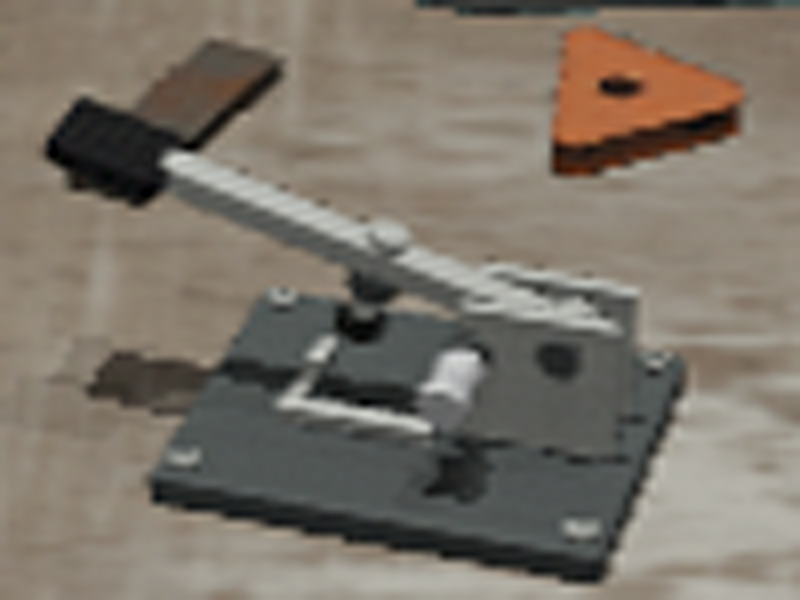

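The dark bar, with a rust patch, is at about scene (243,195). The magnet and the jig are clear too, with the knob at side crop (455,388). I'll fit the poses.

```bash
cat > h.py <<'E'
import numpy as np
from scipy.optimize import least_squares
def proj(c,P):
    q=np.asarray(P)@c["R"].T+c["t"]; q=q[:,:2]/q[:,2:]
    return q@c["mtx"][:2,:2].T+c["mtx"][:2,2]
def place(p,L):
    c,s=np.cos(p[2]),np.sin(p[2]); L=np.asarray(L)
    return np.c_[p[0]+c*L[:,0]-s*L[:,1],p[1]+s*L[:,0]+c*L[:,1],L[:,2]]
def fit(views,p0):  # views: (cam, local pts mm, pixels)
    f=lambda p:np.concatenate([(proj(c,place(p,np.array(L)/1e3))-u).ravel() for c,L,u in views])
    r=least_squares(f,p0,loss="soft_l1"); return r.x,f(r.x).reshape(-1,2)
E
python3 - <<'E'
from h import *; from rig import arm
S=arm.camera_info("scene");D=arm.camera_info("side")
u=lambda a:(np.array(a)+.5)/5.9-.5+[222,165]
v=lambda a:(np.array(a)+.5)/8-.5+[278,158]
jig=[(S,[(-60,60,12),(-60,-70,12),(100,-70,12)],u([(385,215),(545,322),(750,203)])),
 (D,[(-60,-70,12),(100,-70,12),(100,60,12),(-60,60,12),(39,-40,48)],v([(152,483),(605,565),(685,362),(270,290),(455,388)]))]
p,r=fit(jig,[.5,.2,0]);print("jig",p,np.round(r,1).tolist())
print("paddle",proj(D,place(p,[(-.093,0,.102)])),v([(125,130)]))
cp=[(S,[(-17.5,60,10),(17.5,60,10),(17.5,-60,10),(-17.5,-60,10)],u([(48,133),(100,110),(203,225),(150,240)]))
 ,(D,[(17.5,60,10),(17.5,-60,10)],v([(280,62),(205,135)]))]
for y in(0.3,-.3,.8):
  q,r=fit(cp,[.4,.4,y]);print("coupon",q,np.abs(r).max(),np.round(r,1).tolist())
E
```

```text
jig [ 0.55825579  0.00617932 -0.28538088] [[-1.0, -0.1], [0.3, 1.7], [2.0, -0.3], [-0.4, -0.7], [0.1, -0.3], [1.0, -0.5], [-0.2, -0.4], [-0.1, 0.5]]
paddle [[292.82741908 174.68837874]] [[293.1875 173.8125]]
coupon [ 0.47807149  0.22048197 -0.41399394] 6.469840567144786 [[-0.7, -0.3], [-0.0, -0.0], [0.8, -1.2], [0.0, 0.2], [0.7, -1.1], [-6.5, 6.2]]
coupon [ 0.47807149  0.22048196 -0.41399413] 6.469845605135276 [[-0.7, -0.3], [-0.0, -0.0], [0.8, -1.2], [0.0, 0.2], [0.7, -1.1], [-6.5, 6.2]]
coupon [ 0.47807148  0.22048196 -0.41399461] 6.469857943277077 [[-0.7, -0.3], [-0.0, -0.0], [0.8, -1.2], [0.0, 0.2], [0.7, -1.1], [-6.5, 6.2]]
```

```bash
cat >> h.py <<'E'
from scipy.spatial.transform import Rotation as Ro
from scipy.linalg import logm,expm
def T(pos,R):
    M=np.eye(4);M[:3,:3]=R;M[:3,3]=pos;return M
def down(a): # tool z down, tool y at world angle a
    y=np.array([np.cos(a),np.sin(a),0]);z=np.array([0,0,-1.]);return np.c_[np.cross(y,z),y,z]
def go(o,pos,a,n):
    A=T(o["tool_pos"],Ro.from_rotvec(o["ee_rot"]).as_matrix())
    D=expm(np.real(logm(np.linalg.inv(A)@T(pos,down(a))))/n)
    print("n",n,"shift",np.round(D[:3,3]*1e3,2),"turn",np.round(np.degrees(Ro.from_matrix(D[:3,:3]).as_rotvec()),2))
E
python3 - <<'E'
from h import *; from rig import arm
o=arm.get_obs(); go(o,[.490,.2475,.166],-.414,16)
c=arm.camera_info("wrist");A=T(o["tool_pos"],Ro.from_rotvec(o["ee_rot"]).as_matrix())
print(np.linalg.inv(A)@T(-c["R"].T@c["t"],c["R"].T)); print(c["mtx"][0,0])
E
```

```text
n 16 shift [-2.797e+01  1.141e+01 -1.000e-02] turn [-0.01  0.01  6.03]
[[ 5.73070483e-04 -9.68393861e-01 -2.49425343e-01  7.14386337e-02]
 [ 9.99999333e-01  8.04974410e-04 -8.27751398e-04 -2.60141382e-04]
 [ 1.00237039e-03 -2.49424702e-01  9.68393677e-01 -2.17013604e-01]
 [ 0.00000000e+00  0.00000000e+00  0.00000000e+00  1.00000000e+00]]
326.9302332636147
```

Request:
step_arm([
  [[-28,11.4,0],[0,0,6.03],94],
  [[-28,11.4,0],[0,0,6.03],94],
  [[-28,11.4,0],[0,0,6.03],94],
  [[-28,11.4,0],[0,0,6.03],94],
  [[-28,11.4,0],[0,0,6.03],94],
  [[-28,11.4,0],[0,0,6.03],94],
  [[-28,11.4,0],[0,0,6.03],94],
  [[-28,11.4,0],[0,0,6.03],94],
])

```text
time: 0.77
tool_pos: [0.3902, 0.4587, 0.1659]
ee_rot: [-1.707, -2.637, 0.002]
contact_force: [0.2, 0.7, -0.4]
width: 0.0939
grasp_force: 0.0
```

Request:
step_arm([
  [[-28,11.4,0],[0,0,6.03],94],
  [[-28,11.4,0],[0,0,6.03],94],
  [[-28,11.4,0],[0,0,6.03],94],
  [[-28,11.4,0],[0,0,6.03],94],
  [[-28,11.4,0],[0,0,6.03],94],
  [[-28,11.4,0],[0,0,6.03],94],
  [[-28,11.4,0],[0,0,6.03],94],
  [[-28,11.4,0],[0,0,6.03],94],
])

```text
time: 1.43
tool_pos: [0.4904, 0.2458, 0.166]
ee_rot: [-2.636, -1.709, 0.002]
contact_force: [0.9, 0.4, 0.2]
width: 0.0938
grasp_force: 0.0
```

Request:
step_arm([
  [[0,0,0],[0,0,0],94],
  [[0,0,0],[0,0,0],94],
])

```text
time: 1.6
tool_pos: [0.4902, 0.2463, 0.1666]
ee_rot: [-2.632, -1.714, 0.001]
contact_force: [-0.2, 0.6, 0.0]
width: 0.094
grasp_force: 0.0
```

```bash
python3 - <<'E'
from h import *; from rig import arm
import cv2,pickle
o=arm.get_obs();c=arm.camera_info("wrist")
im=arm.get_image("wrist")[:,:,::-1];cv2.imwrite("pics/w1.png",im)
cv2.imwrite("pics/w1b.png",cv2.resize(im,(800,500),interpolation=cv2.INTER_CUBIC))
pickle.dump(c,open("w1.pkl","wb"))
go(o,[.490,.2475,.166],-.414,1);print(o["tool_pos"],o["time"],o["contact_force"])
E
```

```text
n 1 shift [ 1.   -0.66  0.65] turn [-0.05  0.   -0.15]
[0.49019599 0.2463179  0.16664869] 1.6 [-0.23009729  0.64757622  0.04448533]
```

View pics/w1b.png

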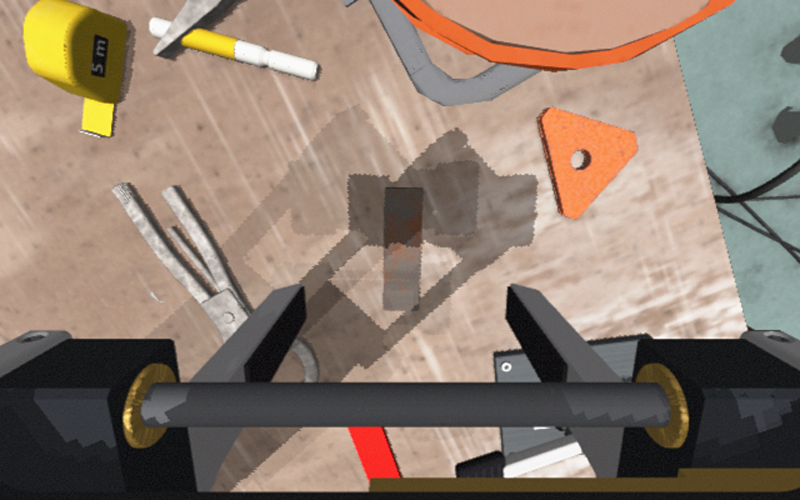

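The wrist view shows the coupon under the gripper: corners about (385,189), (422,189), (419,310) and (384,309) in the enlarged picture, square to the fingers. One plate corner screw is at (506,367).

```bash
python3 - <<'E'
from h import *; from rig import arm
import pickle
c=pickle.load(open("w1.pkl","rb"))
u=lambda a:(np.array(a)+.5)*.8-.5
q,r=fit([(c,[(-17.5,60,10),(17.5,60,10),(17.5,-60,10),(-17.5,-60,10)],u([(385.5,190),(422,190),(419.5,310),(384,309.5)]))],[.478,.22,-.414])
print(q,np.round(r,1).tolist())
print("plate -60,60",proj(c,place([.5583,.0062,-.285],[(-.06,.06,.012)])),u([(496,353)]))
o=arm.get_obs()
p=place(q,[(0,.03,0)])[0]
go(o,[p[0],p[1],.04],q[2],4);go(o,[p[0],p[1],.002],q[2],5)
E
```

```text
[ 0.47684552  0.22066298 -0.43332724] [[-0.8, -1.2], [0.8, -0.7], [0.0, 1.3], [-0.0, 1.2]]
plate -60,60 [[396.48084166 287.56900296]] [[396.7 282.3]]
n 4 shift [ 0.04 -0.17 31.67] turn [-0.01 -0.    0.27]
n 5 shift [ 3.000e-02 -1.300e-01  3.293e+01] turn [-0.01 -0.    0.21]
```

Request:
step_arm([
  [[0,-0.2,30],[0,0,0.3],70],
  [[0,-0.2,30],[0,0,0.3],70],
  [[0,-0.1,30],[0,0,0.3],70],
  [[0,-0.1,30],[0,0,0.2],70],
  [[0,0,25],[0,0,0],70],
  [[0,0,18.5],[0,0,0],70],
  [[0,0,0],[0,0,0],70],
  [[0,0,0],[0,0,0],70],
])

```text
time: 2.32
tool_pos: [0.4883, 0.2486, 0.0023]
ee_rot: [-2.645, -1.694, 0.005]
contact_force: [-0.9, -0.1, 0.6]
width: 0.0696
grasp_force: 0.0
```

Request:
step_arm([
  [[0,0,0],[0,0,0],20],
  [[0,0,0],[0,0,0],20],
  [[0,0,0],[0,0,0],20],
  [[0,0,0],[0,0,0],20],
  [[0,0,0],[0,0,0],20],
  [[0,0,0],[0,0,0],20],
], force=40)

```text
time: 2.82
tool_pos: [0.49, 0.2478, 0.0041]
ee_rot: [2.648, 1.691, 0.002]
contact_force: [-0.3, 0.6, 0.1]
width: 0.0334
grasp_force: 0.0
```

Request:
step_arm([
  [[0,0,0],[0,0,0],20],
  [[0,0,0],[0,0,0],20],
  [[0,0,0],[0,0,0],20],
])

```text
time: 3.07
tool_pos: [0.4896, 0.2477, 0.0035]
ee_rot: [-2.648, -1.691, 0.0]
contact_force: [0.6, -0.4, 0.0]
width: 0.0203
grasp_force: 0.0
```

```bash
python3 - <<'E'
from h import *; from rig import arm
import cv2,pickle
o=arm.get_obs();print(o["width"],o["grasp_force"],o["tool_pos"])
cv2.imwrite("pics/w2.png",arm.get_image("wrist")[:,:,::-1])
E
```

```text
0.020347939625255263 0.0 [0.4896037  0.2476784  0.00346222]
```

View pics/w2.png

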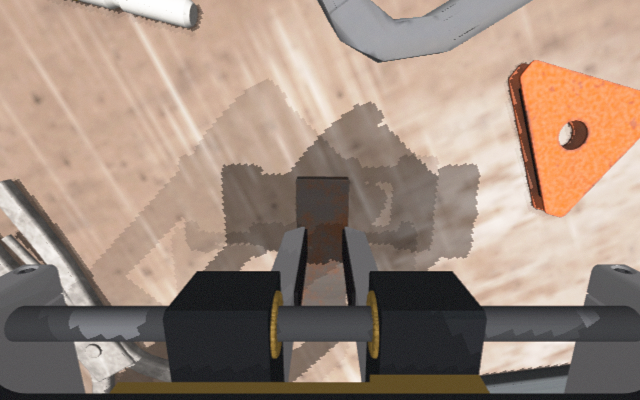

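```bash
python3 - <<'E'
from rig import arm
import cv2,numpy as np
a=cv2.imread("pics/w2.png")[160:310,245:405]
s=arm.get_image("side")[:,:,::-1];cv2.imwrite("pics/s2.png",s);b=s[130:200,265:345]
f=lambda i:cv2.resize(i,(400,375),interpolation=cv2.INTER_CUBIC)
cv2.imwrite("pics/c3.png",np.hstack([f(a),f(b)]))
E
```

```text
(no output)
```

View pics/c3.png

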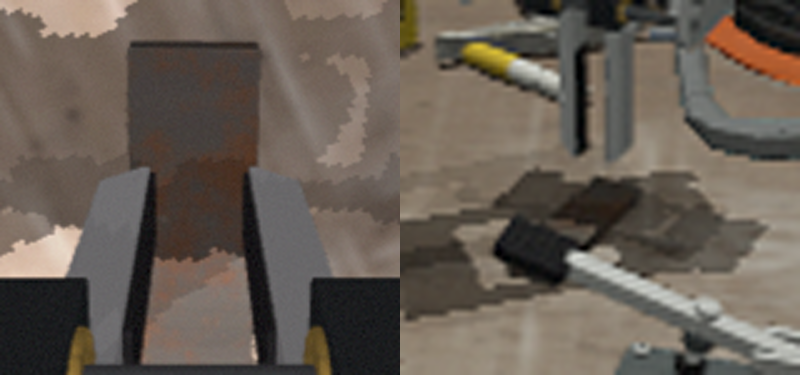

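```bash
python3 - <<'E'
from h import *; from rig import arm
o=arm.get_obs();print(o)
D=arm.camera_info("side");S=arm.camera_info("scene")
print(proj(D,[(.4896,.2477,z) for z in(0,.02,.04,.06,.08)]))
print("start",proj(D,[(.1633,.5246,.166)]),proj(S,[(.1633,.5246,.166)]))
w=arm.camera_info("wrist");print(-w["R"].T@w["t"])
E
```

```text
{'time': 3.1667, 'qpos': array([3.64978916e-01, 1.74122802e-01, 1.60580976e+00, 5.92355378e-05,
       1.36175846e+00, 7.99146477e-01]), 'joint_velocities': array([-1.10427392e-04,  1.96182842e-03, -6.25192232e-05,  5.70753338e-04,
       -1.43681720e-04,  9.16757401e-04]), 'joint_torque': array([-3.41090745e-03, -3.54106164e+01, -2.79550409e+01,  6.20956393e-02,
       -4.13393998e-02, -4.00209547e-05]), 'tool_pos': array([0.48959303, 0.24768766, 0.00340382]), 'ee_rot': array([-2.64770961e+00, -1.69078585e+00,  1.32947822e-04]), 'contact_force': array([-0.76554525,  0.14059083,  0.36145711]), 'torque': array([-0.07565515,  0.06710195,  0.04261742]), 'grasp_force': 0.0, 'width': 0.02028810719506554}
[[304.40696373 169.74536411]
 [304.32313812 164.37121069]
 [304.23810764 158.91981153]
 [304.15184612 153.38948913]
 [304.06432663 147.77851706]]
start [[217.98508334  92.26314079]] [[ 79.53881158 173.15119945]]
[0.52094605 0.31283997 0.22044908]
```

The side picture (fingertips at about (305,160), coupon at (305,168)) and the wrist picture (tips at row 228, where the stated TCP would appear at row 210) agree. The real fingertips end about 36 mm short of the reported TCP, so they closed in the air above the coupon. I'll reopen, go lower by that much and watch the force.

Request:
step_arm([
  [[0,0,0],[0,0,0],75],
  [[0,0,0],[0,0,0],75],
  [[0,0,0],[0,0,0],75],
  [[0,0,0],[0,0,0],75],
  [[0,0,0],[0,0,0],75],
  [[0,0,10],[0,0,0],75],
  [[0,0,10],[0,0,0],75],
  [[0,0,4],[0,0,0],75],
])

```text
time: 3.83
tool_pos: [0.4881, 0.2472, -0.023]
ee_rot: [-2.647, -1.691, 0.005]
contact_force: [0.4, 0.5, -0.8]
width: 0.0701
grasp_force: 0.0
```

Request:
step_arm([
  [[0,0,3],[0,0,0],75],
  [[0,0,2],[0,0,0],75],
  [[0,0,2],[0,0,0],75],
  [[0,0,1],[0,0,0],75],
  [[0,0,0],[0,0,0],75],
])

```text
time: 4.25
tool_pos: [0.4897, 0.2477, -0.0286]
ee_rot: [-2.648, -1.691, -0.0]
contact_force: [-0.2, 0.8, 0.3]
width: 0.0752
grasp_force: 0.0
```

Request:
step_arm([
  [[0,0,2],[0,0,0],75],
  [[0,0,1],[0,0,0],75],
  [[0,0,1],[0,0,0],75],
  [[0,0,0],[0,0,0],75],
])

```text
time: 4.58
tool_pos: [0.4895, 0.2477, -0.0326]
ee_rot: [-2.648, -1.691, 0.0]
contact_force: [0.7, 0.4, 0.1]
width: 0.075
grasp_force: 0.0
```

Request:
step_arm([
  [[0,0,1],[0,0,0],75],
  [[0,0,1],[0,0,0],75],
  [[0,0,0],[0,0,0],75],
])

```text
time: 4.83
tool_pos: [0.4895, 0.2477, -0.0347]
ee_rot: [-2.648, -1.691, 0.0]
contact_force: [0.5, -0.4, 0.4]
width: 0.0753
grasp_force: 0.0
```

Request:
step_arm([
  [[0,0,1],[0,0,0],75],
  [[0,0,0],[0,0,0],75],
])

```text
time: 5.0
tool_pos: [0.4895, 0.2477, -0.0357]
ee_rot: [-2.648, -1.691, 0.0]
contact_force: [0.5, -0.9, 0.4]
width: 0.075
grasp_force: 0.0
```

Request:
step_arm([
  [[0,0,1],[0,0,0],75],
  [[0,0,1],[0,0,0],75],
  [[0,0,0],[0,0,0],75],
])

```text
time: 5.25
tool_pos: [0.4894, 0.2477, -0.0378]
ee_rot: [-2.648, -1.691, 0.001]
contact_force: [-0.4, 0.3, 0.6]
width: 0.0753
grasp_force: 0.0
```

Request:
step_arm([
  [[0,0,1],[0,0,0],75],
  [[0,0,1],[0,0,0],75],
  [[0,0,0],[0,0,0],75],
])

```text
time: 5.5
tool_pos: [0.4897, 0.2478, -0.0382]
ee_rot: [2.648, 1.691, 0.0]
contact_force: [-2.5, -1.3, 5.6]
width: 0.0748
grasp_force: 3.1
```

The table is touched at a reported z of -0.038, so the tip offset is 38 mm. I'll back off 4 mm and grip.

Request:
step_arm([
  [[0,0,-4],[0,0,0],20],
  [[0,0,0],[0,0,0],20],
  [[0,0,0],[0,0,0],20],
  [[0,0,0],[0,0,0],20],
  [[0,0,0],[0,0,0],20],
  [[0,0,0],[0,0,0],20],
  [[0,0,0],[0,0,0],20],
  [[0,0,0],[0,0,0],20],
], force=55)

```text
time: 6.17
tool_pos: [0.489, 0.2479, -0.0358]
ee_rot: [-2.647, -1.69, 0.001]
contact_force: [-1.7, 0.7, -1.2]
width: 0.0339
grasp_force: 54.9
```

Request:
step_arm([
  [[0,0,0],[0,0,0],20],
  [[0,0,0],[0,0,0],20],
  [[0,0,-20],[0,0,0],20],
  [[0,0,-20],[0,0,0],20],
  [[0,0,0],[0,0,0],20],
  [[0,0,0],[0,0,0],20],
])

```text
time: 6.67
tool_pos: [0.4907, 0.2479, 0.005]
ee_rot: [2.647, 1.69, 0.004]
contact_force: [-0.5, 0.4, -4.2]
width: 0.0344
grasp_force: 54.9
```

```bash
python3 - <<'E'
from h import *; from rig import arm
import cv2,pickle
o=arm.get_obs();c=arm.camera_info("wrist");pickle.dump((o,c),open("w3.pkl","wb"))
w=arm.get_image("wrist")[:,:,::-1];s=arm.get_image("side")[:,:,::-1]
cv2.imwrite("pics/w3.png",w);cv2.imwrite("pics/s3.png",s)
f=lambda i,z:cv2.resize(i,z,interpolation=cv2.INTER_CUBIC)
cv2.imwrite("pics/c4.png",np.hstack([f(w[150:390,220:600],(474,300)),f(s[140:215,260:340],(320,300))]))
print(o["tool_pos"],o["width"],o["grasp_force"],o["contact_force"],o["torque"])
E
```

```text
[0.49071179 0.24787337 0.00501361] 0.03444610904166581 54.92965221405029 [-0.48176826  0.35587669 -4.16282335] [ 0.02978909  0.0909913  -0.00485432]
```

View pics/c4.png

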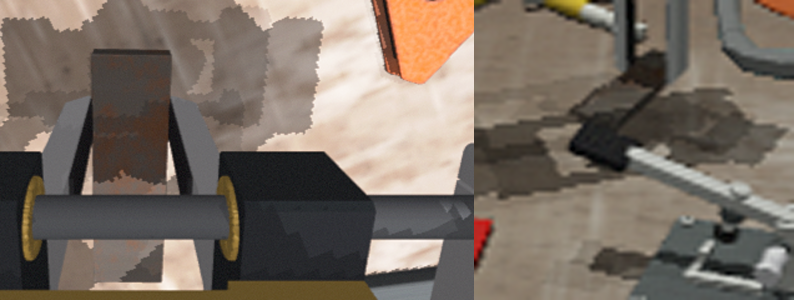

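The coupon is held level; the side crop shows it clear of the table with the paddle in front. Next I'll raise it and take a wrist view of the jig before inserting.

```bash
python3 - <<'E'
from h import *; from rig import arm
o=arm.get_obs();p=place([.5583,.0062,-.285],[(-.07,-.04,.15)])[0];print(p)
o2=dict(o);o2["tool_pos"]=o["tool_pos"]+[0,0,.12];go(o2,p,-.285,10)
E
```

```text
[ 0.47987739 -0.01250544  0.15      ]
n 10 shift [-24.58   8.5   -2.7 ] turn [-0.01  0.01 -0.85]
```

Request:
step_arm([
  [[0,0,-40],[0,0,0],20],
  [[0,0,-40],[0,0,0],20],
  [[0,0,-40],[0,0,0],20],
  [[-24.6,8.5,-2.7],[0,0,-0.85],20],
  [[-24.6,8.5,-2.7],[0,0,-0.85],20],
  [[-24.6,8.5,-2.7],[0,0,-0.85],20],
  [[-24.6,8.5,-2.7],[0,0,-0.85],20],
  [[-24.6,8.5,-2.7],[0,0,-0.85],20],
])

```text
time: 7.43
tool_pos: [0.479, 0.1167, 0.1359]
ee_rot: [-2.581, -1.789, 0.005]
contact_force: [0.0, -0.9, -3.7]
width: 0.0341
grasp_force: 54.9
```

Request:
step_arm([
  [[-24.6,8.5,-2.7],[0,0,-0.85],20],
  [[-24.6,8.5,-2.7],[0,0,-0.85],20],
  [[-24.6,8.5,-2.7],[0,0,-0.85],20],
  [[-24.6,8.5,-2.7],[0,0,-0.85],20],
  [[-24.6,8.5,-2.7],[0,0,-0.85],20],
  [[0,0,0],[0,0,0],20],
  [[0,0,0],[0,0,0],20],
])

```text
time: 8.02
tool_pos: [0.4798, -0.0131, 0.1497]
ee_rot: [-2.516, -1.877, 0.003]
contact_force: [-0.3, 0.3, -3.5]
width: 0.0346
grasp_force: 54.9
```

```bash
python3 - <<'E'
from h import *; from rig import arm
import cv2,pickle
o=arm.get_obs();c=arm.camera_info("wrist");pickle.dump((o,c),open("w4.pkl","wb"))
w=arm.get_image("wrist")[:,:,::-1];cv2.imwrite("pics/w4.png",w)
q=proj(c,place([.5583,.0062,-.285],[(-.06,.06,.012),(.1,.06,.012),(.1,-.07,.012),(-.06,-.07,.012)]));print(np.round(q))
print(o["tool_pos"],o["width"],o["time"])
x0=int(max(0,q[:,0].min()-25));y0=int(max(0,q[:,1].min()-25));s=3.5
cr=w[y0:y0+170,x0:x0+228];print(x0,y0,cr.shape)
cv2.imwrite("pics/c5.png",cv2.resize(cr,None,fx=s,fy=s,interpolation=cv2.INTER_CUBIC))
E
```

```text
[[333.  85.]
 [489.  84.]
 [475. 206.]
 [333. 207.]]
[ 0.4798006  -0.01308431  0.14970426] 0.034620299438501104 8.0167
307 59 (170, 228, 3)
```

View pics/c5.png

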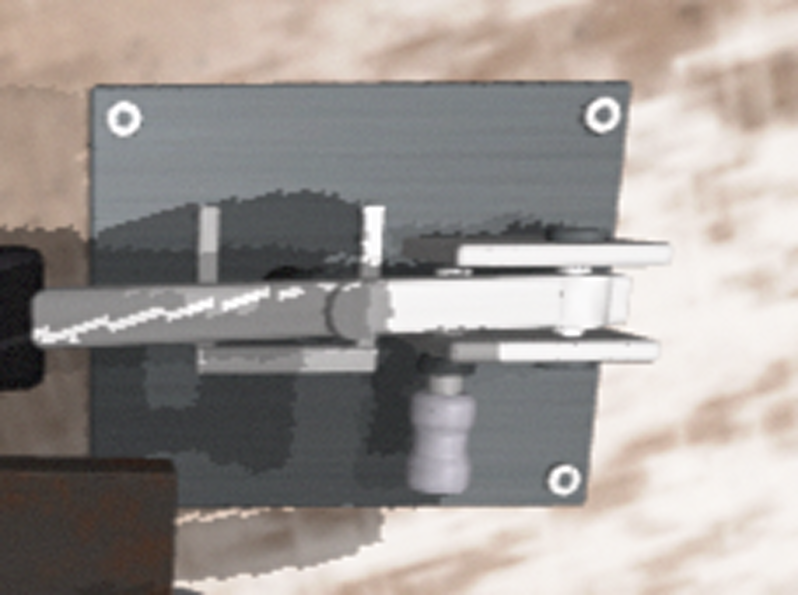

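The view is clean: plate corners at (93,86), (630,83) and (584,505) in the crop, guide inner ends at (218,206) and (364,206), knob at (442,438), held coupon's corner at (174,468).

```bash
python3 - <<'E'
from h import *; from rig import arm
import pickle
o,c=pickle.load(open("w4.pkl","rb"))
u=lambda a:(np.array(a)+.5)/3.5-.5+[307,59]
L=[(-60,60,12),(100,60,12),(100,-70,12),(-21.5,25,17),(21.5,25,17),(39,-40,48)]
P=u([(93,86),(630,83),(584,505),(218,206),(364,206),(442,438)])
j,r=fit([(c,L,P)],[.558,.006,-.285]);print("jig",j,np.round(r,2).tolist())
A=T(o["tool_pos"],Ro.from_rotvec(o["ee_rot"]).as_matrix())
R=A[:3,:3]
for z in(-.046,-.036): # coupon end corners top / bottom in tool frame
  print(proj(c,[(A@[.03,y,z,1])[:3] for y in(-.0175,.0175)]),u([(174,470),(174,460)]))
np.save("jig.npy",j)
np.set_printoptions(suppress=True,precision=4)
# tool at nest: coupon centre at tool (-.03,0)
for y,z in((.19,.0),(.19,-.0195),(.073,-.0195)):
  p=place(j,[(0,y,0)])[0]; p[2]=z; print("jig y",y,p)
p=place(j,[(0,.19,0)])[0]; go(o,[p[0],p[1],.15],j[2],10)
print("q6",o["qpos"])
E
```

```text
jig [ 0.55782175  0.00895552 -0.280222  ] [[-1.43, -0.44], [1.44, -0.94], [0.94, 0.87], [0.11, 0.15], [-0.12, -0.19], [-0.76, 1.02]]
[[290.13547833 194.45540773]
 [355.10368339 194.50962671]] [[356.35714286 192.92857143]
 [356.35714286 190.07142857]]
[[291.92517784 190.24573479]
 [353.50879323 190.29673501]] [[356.35714286 192.92857143]
 [356.35714286 190.07142857]]
jig y 0.19 [0.6104 0.1915 0.    ]
jig y 0.19 [ 0.6104  0.1915 -0.0195]
jig y 0.073 [ 0.578   0.0791 -0.0195]
n 10 shift [23.31  6.78 -0.04] turn [-0.02  0.   -0.05]
q6 [-0.1458 -0.063   1.5566  0.0004  1.6511  0.143 ]
```

```bash
python3 - <<'E'
from h import *; from rig import arm
import pickle
np.set_printoptions(suppress=True,precision=4)
c=pickle.load(open("w1.pkl","rb"));j=np.load("jig.npy")
def gnd(px,z):
    d=c["R"].T@np.linalg.inv(c["mtx"])@[px[0],px[1],1];o=-c["R"].T@c["t"];return o+d*(z-o[2])/d[2]
ca,sa=np.cos(j[2]),np.sin(j[2])
for n,v in(("mag",(540,108)),("mag",(637,135)),("mag",(570,218)),("reel",(470,105))):
    g=gnd(np.array(v)*.8,.01);d=g[:2]-j[:2];print(n,g,"jig",ca*d[0]+sa*d[1],-sa*d[0]+ca*d[1])
o=arm.get_obs()
p=place(j,[(0,.16,.15)])[0];go(o,p,j[2],8);print(p)
o["tool_pos"]=p;o["ee_rot"]=Ro.from_matrix(down(j[2])).as_rotvec();p[2]=.15;q=p.copy();q[2]=-.0203
go(o,q,j[2],6)
E
```

```text
mag [0.6385 0.2911 0.01  ] jig -0.000535046381157131 0.29339708729221514
mag [0.7092 0.2351 0.01  ] jig 0.08287146317424483 0.25922250751665027
mag [0.6321 0.1882 0.01  ] jig 0.02183085199201546 0.19275093664175563
reel [0.5838 0.3179 0.01  ] jig -0.06042791857561255 0.30407277701110574
n 8 shift [25.26  8.55 -0.04] turn [-0.02 -0.   -0.05]
[0.6021 0.1627 0.15  ]
n 6 shift [ 0.   -0.   28.38] turn [-0. -0.  0.]
```

I'll lower at jig y 128, which is clear of the magnet (its tip at jig y 193) and of the lever.

```bash
python3 - <<'E'
from h import *; from rig import arm
o=arm.get_obs();j=np.load("jig.npy")
p=place(j,[(0,.128,.15)])[0];go(o,p,j[2],7)
E
```

```text
n 7 shift [24.3   9.79 -0.05] turn [-0.03 -0.   -0.06]
```

Request:
step_arm([
  [[24.3,9.8,0],[0,0,-0.1],20],
  [[24.3,9.8,0],[0,0,-0.1],20],
  [[24.3,9.8,0],[0,0,-0.1],20],
  [[24.3,9.8,0],[0,0,0],20],
  [[24.3,9.8,0],[0,0,0],20],
  [[24.3,9.8,0],[0,0,0],20],
  [[24.3,9.8,0],[0,0,0],20],
  [[0,0,0],[0,0,0],20],
])

```text
time: 8.73
tool_pos: [0.5949, 0.1378, 0.149]
ee_rot: [-2.502, -1.894, -0.001]
contact_force: [-0.5, 0.2, -3.2]
width: 0.0341
grasp_force: 54.9
```

Request:
step_arm([
  [[0,0,35],[0,0,0],20],
  [[0,0,35],[0,0,0],20],
  [[0,0,35],[0,0,0],20],
  [[0,0,35],[0,0,0],20],
  [[0,0,20],[0,0,0],20],
  [[0,0,6],[0,0,0],20],
  [[0,0,0],[0,0,0],20],
  [[0,0,0],[0,0,0],20],
])

```text
time: 9.4
tool_pos: [0.5942, 0.1327, -0.0138]
ee_rot: [2.509, 1.89, 0.001]
contact_force: [-0.8, -0.3, -2.6]
width: 0.0343
grasp_force: 54.9
```

```bash
python3 - <<'E'
from h import *; from rig import arm
o=arm.get_obs();j=np.load("jig.npy");print(o["tool_pos"],o["contact_force"])
p=place(j,[(0,.074,-.0203)])[0];go(o,p,j[2],6)
E
```

```text
[ 0.59423786  0.13274207 -0.01380771] [-0.8066221  -0.34012347 -2.58491747]
n 6 shift [-9.17 -0.13  1.08] turn [ 0.01 -0.    0.  ]
```

Request:
step_arm([
  [[0,0,6.2],[0,0,0],20],
  [[0,0,0],[0,0,0],20],
  [[-10,-0.1,0],[0,0,0],20],
  [[-10,0,0],[0,0,0],20],
  [[-10,0,0],[0,0,0],20],
  [[-10,0,0],[0,0,0],20],
  [[-5,0,0],[0,0,0],20],
  [[0,0,0],[0,0,0],20],
])

```text
time: 10.07
tool_pos: [0.5809, 0.0871, -0.0206]
ee_rot: [2.512, 1.886, -0.0]
contact_force: [-0.4, 0.5, -3.0]
width: 0.0343
grasp_force: 54.9
```

Request:
step_arm([
  [[-4,0,0],[0,0,0],20],
  [[-4,0,0],[0,0,0],20],
  [[-2,0,0],[0,0,0],20],
  [[0,0,0],[0,0,0],20],
])

```text
time: 10.4
tool_pos: [0.5785, 0.0792, -0.0208]
ee_rot: [-2.51, -1.889, -0.0]
contact_force: [0.9, -0.4, -3.7]
width: 0.0343
grasp_force: 54.9
```

```bash
python3 - <<'E'
from h import *; from rig import arm
o=arm.get_obs();j=np.load("jig.npy");print(o["tool_pos"],o["contact_force"],o["torque"],o["time"])
p=place(j,[(0,.074,-.0238)])[0];go(o,p,j[2],1)
E
```

```text
[ 0.57845235  0.07917714 -0.0208049 ] [ 0.92818794 -0.38207669 -3.65318131] [0.03087205 0.02389458 0.00167192] 10.4
n 1 shift [ 0.81 -0.4   3.  ] turn [-0.01 -0.01 -0.02]
```

Request:
step_arm([
  [[0,-0.2,1.5],[0,0,0],20],
  [[0,0,1.5],[0,0,0],20],
  [[0,0,0.5],[0,0,0],20],
  [[0,0,0],[0,0,0],20],
])

```text
time: 10.73
tool_pos: [0.5786, 0.0797, -0.0238]
ee_rot: [2.51, 1.889, 0.001]
contact_force: [-0.5, 0.6, -1.4]
width: 0.0341
grasp_force: 54.9
```

Weight is transferring to the plate. I'll go a little lower, then release.

Request:
step_arm([
  [[0,0,0.6],[0,0,0],20],
  [[0,0,0],[0,0,0],20],
])

```text
time: 10.9
tool_pos: [0.5787, 0.0797, -0.0239]
ee_rot: [2.51, 1.889, 0.001]
contact_force: [-0.9, 0.5, 3.0]
width: 0.0346
grasp_force: 54.9
```

Request:
step_arm([
  [[0,0,0],[0,0,0],55],
  [[0,0,0],[0,0,0],55],
  [[0,0,0],[0,0,0],55],
  [[0,0,0],[0,0,0],55],
  [[0,0,0],[0,0,0],55],
])

```text
time: 11.32
tool_pos: [0.5784, 0.0793, -0.0249]
ee_rot: [2.51, 1.889, 0.0]
contact_force: [0.1, 0.0, -0.2]
width: 0.0551
grasp_force: 0.0
```

Request:
step_arm([
  [[0,0,-15],[0,0,0],55],
  [[0,0,-30],[0,0,0],55],
  [[0,0,-40],[0,0,0],55],
  [[0,0,-40],[0,0,0],55],
  [[0,0,-30],[0,0,0],55],
  [[0,0,0],[0,0,0],55],
  [[0,0,0],[0,0,0],55],
])

```text
time: 11.9
tool_pos: [0.5802, 0.0794, 0.1333]
ee_rot: [2.507, 1.887, 0.008]
contact_force: [0.2, 0.3, -0.5]
width: 0.0545
grasp_force: 0.0
```

```bash
python3 - <<'E'
from h import *; from rig import arm
import pickle
o=arm.get_obs();j=np.load("jig.npy");print(o["tool_pos"],o["contact_force"],o["width"],o["time"],o["qpos"])
p=place(j,[(.039,-.046,.12)])[0];print(p);go(o,p,j[2],5)
E
```

```text
[0.58016479 0.07939649 0.13326797] [ 0.17778884  0.30669334 -0.53961908] 0.05445221105653826 11.9 [3.91831543e-02 1.69548977e-01 1.34564070e+00 2.23349300e-05
 1.62012689e+00 3.19741950e-01]
[ 0.58257835 -0.04603639  0.12      ]
n 5 shift [-23.98   7.4    2.65] turn [ 0.07 -0.02 -0.  ]
```

Request:
step_arm([
  [[-24,7.4,2.5],[0,0,0],55],
  [[-24,7.4,2.5],[0,0,0],55],
  [[-24,7.4,2.5],[0,0,0],55],
  [[-24,7.4,2.5],[0,0,0],55],
  [[-24,7.4,2.5],[0,0,0],50],
  [[0,0,0],[0,0,0],50],
  [[0,0,0],[0,0,0],50],
])

```text
time: 12.48
tool_pos: [0.5792, -0.0469, 0.115]
ee_rot: [-2.509, -1.884, 0.004]
contact_force: [0.0, 0.1, -0.4]
width: 0.0502
grasp_force: 0.0
```

```bash
python3 - <<'E'
from h import *; from rig import arm
import cv2,pickle
np.set_printoptions(suppress=True,precision=4)
o=arm.get_obs();c=arm.camera_info("wrist");pickle.dump((o,c),open("w5.pkl","wb"));j=np.load("jig.npy")
w=arm.get_image("wrist")[:,:,::-1];cv2.imwrite("pics/w5.png",w)
s=arm.get_image("side")[:,:,::-1];cv2.imwrite("pics/s5.png",s)
f=lambda i,k:cv2.resize(i,None,fx=k,fy=k,interpolation=cv2.INTER_CUBIC)
a=f(w[40:290,130:430],1.6);b=f(s[150:230,280:380],3.2)
C=np.zeros((400,800,3),np.uint8);C[:400,:480]=a;C[:256,480:]=b;cv2.imwrite("pics/c6.png",C)
print(o["tool_pos"],o["time"]);print("coupon corners exp",proj(c,place(j,np.array([(-17.5,103,22),(17.5,103,22),(17.5,25,22)])/1e3)))
print("knob exp",proj(c,place(j,[(.039,-.040,.048)])))
E
```

```text
[ 0.5792 -0.0469  0.115 ] 12.4833
coupon corners exp [[261.1229  19.2055]
 [301.8757  19.0485]
 [303.5151 113.024 ]]
knob exp [[327.0193 188.3766]]
```

View pics/c6.png

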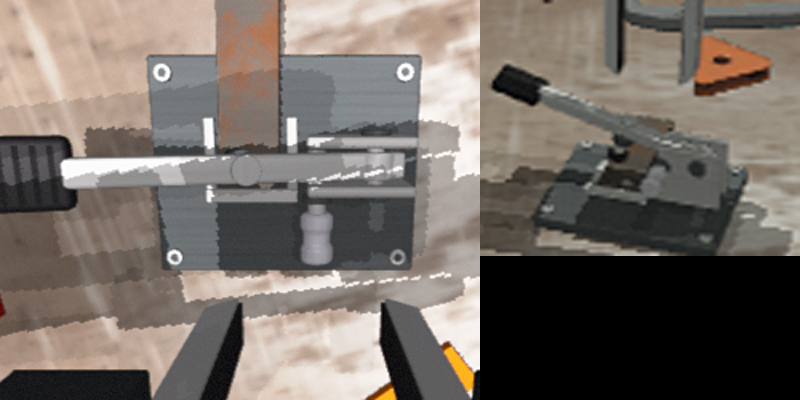

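The coupon lies between the guides up to the stop, and the knob is at (317,233) in the crop, within 2–3 mm of the prediction. Next is the lock knob.

```bash
python3 - <<'E'
from h import *; from rig import arm
o=arm.get_obs();j=np.load("jig.npy")
p=place(j,[(.0395,-.045,.003)])[0];print(p);go(o,p,j[2],4)
E
```

```text
[ 0.58333542 -0.04521369  0.003     ]
n 4 shift [ 0.26  0.86 28.3 ] turn [-0.04 -0.01 -0.  ]
```

Request:
step_arm([
  [[0.3,0.9,28],[0,0,0],50],
  [[0.3,0.9,28],[0,0,0],50],
  [[0.3,0.9,28],[0,0,0],50],
  [[0.2,0.8,25],[0,0,0],50],
  [[0,0,3],[0,0,0],50],
  [[0,0,0],[0,0,0],50],
])

```text
time: 13.08
tool_pos: [0.5824, -0.0444, 0.0034]
ee_rot: [-2.505, -1.889, 0.005]
contact_force: [0.2, 0.1, 1.2]
width: 0.05
grasp_force: 0.0
```

Request:
step_arm([
  [[0,0,0],[0,0,0],5],
  [[0,0,0],[0,0,0],5],
  [[0,0,0],[0,0,0],5],
  [[0,0,0],[0,0,0],5],
  [[0,0,0],[0,0,0],5],
  [[0,0,0],[0,0,0],5],
  [[0,0,0],[0,0,0],5],
], force=25)

```text
time: 13.67
tool_pos: [0.5822, -0.0453, 0.0068]
ee_rot: [-2.507, -1.887, 0.004]
contact_force: [-5.1, 0.7, 6.9]
width: 0.0168
grasp_force: 25.0
```

Request:
step_arm([
  [[-4,0,0],[0,0,0],5],
  [[-4,0,0],[0,0,0],5],
  [[-4,0,0],[0,0,0],5],
  [[-4,0,0],[0,0,0],5],
  [[0,0,0],[0,0,0],5],
])

```text
time: 14.08
tool_pos: [0.5782, -0.0591, 0.0068]
ee_rot: [-2.506, -1.886, -0.001]
contact_force: [-5.5, 5.0, 6.6]
width: 0.0166
grasp_force: 25.0
```

Request:
step_arm([
  [[-3,0,0],[0,0,0],5],
  [[-2,0,0],[0,0,0],5],
  [[-1.5,0,0],[0,0,0],5],
  [[0,0,0],[0,0,0],5],
])

```text
time: 14.42
tool_pos: [0.5766, -0.0649, 0.0068]
ee_rot: [-2.505, -1.886, -0.001]
contact_force: [-5.3, 5.7, 6.8]
width: 0.0167
grasp_force: 25.0
```

Request:
step_arm([
  [[-1.5,0,0],[0,0,0],5],
  [[-1,0,0],[0,0,0],5],
  [[0,0,0],[0,0,0],5],
])

```text
time: 14.67
tool_pos: [0.5762, -0.0664, 0.0068]
ee_rot: [-2.504, -1.886, -0.004]
contact_force: [-3.8, 8.3, 6.0]
width: 0.0165
grasp_force: 25.0
```

Request:
step_arm([
  [[-1,0,0],[0,0,0],5],
  [[-0.5,0,0],[0,0,0],5],
  [[0,0,0],[0,0,0],5],
])

```text
time: 14.92
tool_pos: [0.5762, -0.0663, 0.0068]
ee_rot: [-2.503, -1.885, -0.007]
contact_force: [-3.9, 9.6, 5.5]
width: 0.0166
grasp_force: 25.0
```

The lock pin is at its stop: it moved 22 mm and the force rose. Release, rise, and go over the paddle.

Request:
step_arm([
  [[1.5,0,0],[0,0,0],40],
  [[0,0,0],[0,0,0],40],
  [[0,0,0],[0,0,0],40],
  [[0,0,-30],[0,0,0],40],
  [[0,0,-40],[0,0,0],40],
  [[0,0,-40],[0,0,0],0],
  [[0,0,0],[0,0,0],0],
  [[0,0,0],[0,0,0],0],
])

```text
time: 15.58
tool_pos: [0.58, -0.0713, 0.1198]
ee_rot: [2.505, 1.884, 0.008]
contact_force: [-0.7, -0.2, -0.9]
width: 0.0237
grasp_force: 0.0
```

```bash
python3 - <<'E'
from h import *; from rig import arm
o=arm.get_obs();j=np.load("jig.npy");print(o["tool_pos"],o["contact_force"])
p=place(j,[(-.098,0,.110)])[0];print(p);go(o,p,j[2],6)
E
```

```text
[ 0.58001561 -0.07129889  0.11983454] [-0.65439017 -0.19702863 -0.92610852]
[0.46364434 0.03605928 0.11      ]
n 6 shift [ 11.82 -23.6    1.52] turn [ 0.08 -0.   -0.01]
```

Request:
step_arm([
  [[11.8,-23.6,1.5],[0.1,0,0],0],
  [[11.8,-23.6,1.5],[0.1,0,0],0],
  [[11.8,-23.6,1.5],[0.1,0,0],0],
  [[11.8,-23.6,1.5],[0.1,0,0],0],
  [[11.8,-23.6,1.5],[0.1,0,0],0],
  [[11.8,-23.6,1.5],[0,0,0],0],
  [[0,0,0],[0,0,0],0],
  [[0,0,0],[0,0,0],0],
])

```text
time: 16.25
tool_pos: [0.4594, 0.0374, 0.1056]
ee_rot: [-2.502, -1.886, 0.011]
contact_force: [0.4, -0.5, -0.3]
width: -0.0001
grasp_force: 0.0
```

```bash
python3 - <<'E'
from h import *; from rig import arm
o=arm.get_obs();j=np.load("jig.npy");print(o["tool_pos"],o["contact_force"],o["width"])
p=place(j,[(-.098,0,.07)])[0];go(o,p,j[2],2)
E
```

```text
[0.45944137 0.03742505 0.10563848] [ 0.42825091 -0.46708287 -0.28667555] -9.224906189835469e-05
n 2 shift [-0.06  2.35 17.8 ] turn [-0.31  0.03  0.03]
```

Descend slowly onto the paddle (top expected at a reported z of about 0.064).

Request:
step_arm([
  [[0,2.3,18],[-0.3,0,0],0],
  [[0,2.3,14],[-0.3,0,0],0],
  [[0,0,6],[0,0,0],0],
  [[0,0,6],[0,0,0],0],
  [[0,0,6],[0,0,0],0],
  [[0,0,6],[0,0,0],0],
  [[0,0,0],[0,0,0],0],
])

```text
time: 16.83
tool_pos: [0.4655, 0.0357, 0.0506]
ee_rot: [2.509, 1.888, 0.002]
contact_force: [-0.0, -0.4, 2.7]
width: 0.0001
grasp_force: 1.2
```

Request:
step_arm([
  [[0,0,5],[0,0,0],0],
  [[0,0,5],[0,0,0],0],
  [[0,0,3],[0,0,0],0],
  [[0,0,0],[0,0,0],0],
  [[0,0,0],[0,0,0],0],
])

```text
time: 17.25
tool_pos: [0.4649, 0.0361, 0.0381]
ee_rot: [2.509, 1.889, 0.001]
contact_force: [-1.5, 1.3, 3.1]
width: 0.0005
grasp_force: 1.5
```

Request:
step_arm([
  [[0,0,4],[0,0,0],0],
  [[0,0,3],[0,0,0],0],
  [[0,0,0],[0,0,0],0],
  [[0,0,0],[0,0,0],0],
])

```text
time: 17.58
tool_pos: [0.4652, 0.0361, 0.0312]
ee_rot: [2.509, 1.888, 0.002]
contact_force: [-1.6, 1.6, 4.1]
width: 0.0004
grasp_force: 1.6
```

Request:
step_arm([
  [[0,0,3],[0,0,0],0],
  [[0,0,2],[0,0,0],0],
  [[0,0,0],[0,0,0],0],
  [[0,0,0],[0,0,0],0],
])

```text
time: 17.92
tool_pos: [0.4651, 0.0361, 0.0266]
ee_rot: [2.509, 1.889, 0.002]
contact_force: [-3.1, 1.2, 6.0]
width: 0.0007
grasp_force: 2.7
```

Request:
step_arm([
  [[0,0,2],[0,0,0],0],
  [[0,0,1],[0,0,0],0],
  [[0,0,0],[0,0,0],0],
  [[0,0,0],[0,0,0],0],
])

```text
time: 18.25
tool_pos: [0.465, 0.0362, 0.0238]
ee_rot: [2.509, 1.889, 0.002]
contact_force: [-4.0, 1.5, 6.4]
width: 0.0004
grasp_force: 3.3
```

Request:
step_arm([
  [[0,0,2],[0,0,0],0],
  [[0,0,1.5],[0,0,0],0],
  [[0,0,0],[0,0,0],0],
  [[0,0,0],[0,0,0],0],
  [[0,0,0],[0,0,0],0],
  [[0,0,0],[0,0,0],0],
  [[0,0,0],[0,0,0],0],
])

```text
time: 18.83
tool_pos: [0.4649, 0.0362, 0.0205]
ee_rot: [2.51, 1.889, 0.001]
contact_force: [-3.4, 1.0, 7.7]
width: 0.0006
grasp_force: 3.8
```

The contact onset at z 0.031, the 10.5 mm of travel since then (about 4.4 mm at the foot) and 7.7 N all agree with halfway. I'll hand in.

```bash
python3 -c "
from rig import arm
print(arm.close_job())"
```

```text
the job is handed in; nothing more can be done
None
```

I handed in the job with the coupon in the nest, the lock pin out 22 mm, and the robot still pressing the paddle at about 7.7 N. By the paddle's travel the foot is about 4.4 mm into its sleeve, but I did not check that in an image, and the hand-in gave no verdict.

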